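# Offer up the top half of a carved form over its locked lower half

## Robot

A 7-joint arm with a two-finger parallel gripper is mounted at the origin on the work surface. World frame = base frame: x ahead of the robot, y to its left, z up, the work surface at z = 0. Lengths are in m, angles in rad, forces in N, time in s.
With the tool pointing down it reaches from about 0.4 to 0.875 m from the base axis. Payload 19.3 kg.
Tool frame: the origin (TCP) lies at the very end of the fingers, on their centre line; the grasp point (between the pads) lies bot.grasp_offset behind it (bot.grasp_offset is the distance from the TCP to the grasp point, in m); z points along the fingers, y is the direction in which the jaws open and shut (so a half turn about z gives the same grasp; the last joint's range is limited). The gripper opens to 85 mm and grips with 20 to 120 N. Pads are 22 mm wide; open, the fingers measure 114 mm over their backs; the gripper's body (76 mm by 85 mm) begins 54 mm behind the grasp point. The pads swing forward as they close: fully open they stand 13 mm farther back than shut.
Start: joints at [-0.07, 0.521, -0.036, 1.599, 0.021, 1.021, -0.113], TCP at [0.625, -0, 0.231] pointing down, gripper open.
Joint ranges: [-2.91, 2.91], [-0.3, 2.13], [-1.5, 1.42], [0.17, 2.43], [-1.26, 4.41], [0.16, 1.93], [-2.52, 2.52]. Speed limits (rad/s): [1.89, 1.89, 2.39, 2.39, 3.01, 3.01, 3.01].

## Interface

Orientations are given as [roll, pitch, yaw] about the fixed x, y, z axes, in that order (R = Rz(yaw) Ry(pitch) Rx(roll)).
In Python, from workcell import bot gives the robot as it stands. The module is installed in compiled form; this text tells all that it offers.
- The arm moves only by the shell command python3 -m handwheel 'ROWS' [OPENING] [FORCE]. ROWS is JSON, a list of rows, each a list of 6 numbers: the shift along the tool's x, y, z as a fraction of full scale, then the turn, a rotation vector about the tool's x, y, z as a fraction of full scale. In form: [[x, y, z, rx, ry, rz], ...]. A call has 1 to 8 rows; each row shifts and turns the commanded pose from where the row before left it, along the tool's axes as they then stand; what a row does not reach is not made up. Full scale, the value 1, is 0.025 m for a shift and 360 degrees for a turn. A row lasts 1/8 s, in which the tool goes at most 62.5 mm and 10.7 degrees, less where a joint would pass 70% of its speed; a pose out of reach is approached as far as the arm can. A call with a number of a shift or a turn outside -1 to 1 is refused whole. A call with a gripper value outside its range is refused whole. OPENING is the closure, from -1 (fully open) to 1 (shut), set as the call begins (- or left out, the last holds). The fingers move at their own pace and stop on an object; FORCE is the grip in N (left out, the last holds). Time passes only in rows, so rows that do not move let the fingers close. It gives the time, the measured TCP pose, the force and the opening at its end, in the units of the state.
- bot.observe(): the state, without advancing time (a new reading comes with each control period).
- bot.grab_frame(name): name is "scene" or "side" or "wrist"; returns a dict with "pixels" (480x640x3 uint8, blue, green, red), "vertical_fov" (degrees; the focal length in pixels is half the picture's height over the tangent of half this angle, whatever the lens; pixels are square), "cx", "cy" (the principal point, pixels), "R" (3x3) and "t" (3): a world point X has camera coordinates R X + t. Camera axes: x right, y down, z forward; pixel columns grow to the right and rows downward; lengths in m; the calibration is good to about 2 mm. A picture is of the moment at which its call begins. There is no depth.
- bot.job_done(): hands the job in, once; it reports no verdict.
Trained networks look in a picture, given as the dict that the camera call returned (one of the last four; its "shot" number tells which), for a name from the list of things; names that differ only in an ending like _2 or _b are one class to them, and where a whole thing is asked for, a point or a joint stands for the part that bears it (a point fixed in the world has none). Each returns a list of dicts, best first, with "score" (0 to 1); they miss things now and then, are a little off and sometimes report something else, mostly with a low value. They report only what shows in the picture. A call takes as long as a camera call. They do not tell look-alikes from the thing itself.
- bot.trace(picture, thing): "region" (480x640 bool, what is visible of it) and "point" ([column, row] in pixels, amid what is visible of it).
The state is a dict: "clock": time; "qpos": joint angles; "qd": joint speeds; "joint_efforts": joint torques, N m; "position": TCP position; "tool_rot": TCP orientation; "force": force on the tool from outside, world axes, zero at the start; "moment": the same for the moment, N m; "grip_width": finger opening in m.
Only numpy, scipy, OpenCV 4.12 (cv2) and the standard library are available. Lean on these libraries where they do the work, as an engineer would, in place of code of your own. Each camera call takes 0.05 s, during which the arm holds its last target.

## Task

Flip the red cam lever all the way over to lock the sliding bed where it stands. Then pick up the loose olive upper half by its wooden bar, carry it up over the rack of upright gouges without knocking the rack, and finish still holding it in the gripper, level and motionless, hovering about 15 mm above the tips of the two pins of the lower half, with the holes in line with the pins and the red-marked ends together. It must never touch the lower half or its fixture, the bed must not be shifted, and the gouge, jar and sanding block lying about are to be left alone.

Things in the scene. Friction and masses are not known exactly. Their poses are not given: they have to be found in the camera images.
- fixture: Fixed dark steel base plate, 120 x 200 x 12 mm, standing on the bench left or right of the rack. Origin: centre of its underside; x: away from the lever, y: the direction the bed slides and the lever is flipped towards. A lug with the cam lever stands on its -x side: two 6 mm cheeks, 24 mm along y, up to 56 mm high, with the lever between them.
- bed (a joint): Position of the sliding bed along the fixture's y (m), -0.03 to 0.03, 0 in the middle. It slides stiffly (3 N) until the lever is flipped, then a shoe under the lever clamps it (it still creeps if pushed hard).
- bed_top (a point): Point midway between the tips of the two steel pins of the lower half, 74 mm above the bench; axes parallel to the fixture's. The lower half is an olive block, 80 mm (x) by 110 mm (y), its top 64 mm above the bench, with a ribbed relief; the pins (8 mm thick, 10 mm high) stand at y = -40 and +40 mm. The bed under the block is a 100 x 130 mm plate.
- bed_mark (a point): Point 50 mm towards +y from bed_top, at the same height, at the end of the lower half that bears a red paint mark.
- lever (a joint): Angle of the cam lever (rad), 0 to 1.2. At 0 it leans 0.6 rad from upright to the fixture's -y, at 1.2 (its stop) 0.6 rad to +y; locked from 1.05. It starts at 0 to 0.2 and stays where it is left; 0.15 to 0.25 N m turns it. Its axis runs along the fixture's x, at x = -85 mm, y = 0, 50 mm above the bench.
- lever_tip (a point): Centre of the round end of the lever's red grip, 75 mm from the lever's axis; the grip is 16 mm thick and takes up the outer 33 mm, the shank is 10 mm thick.
- upper: Loose olive block 80 (x) x 110 (y) x 30 mm, about 0.35 kg, with two 12 mm holes right through at y = -40 and +40 mm; on top, in the middle, a light wooden grip bar 60 mm long (x), 18 mm wide (y), 30 to 62 mm above the underside. Origin: centre of the underside, z up. It lies on the cork mat, across the rack from the fixture. At the end its x and y point as the fixture's.
- upper_mark (a point): Point on the underside of the upper half, 50 mm towards +y from its origin, at the end that bears a red paint mark (on the top face).
- rack: Fixed wooden rack 300 mm (x) by 56 mm (y), 45 mm high, with six upright gouge handles that reach at most 135 mm above the bench. Origin: centre of its underside. It stands between the mat and the fixture.
- mat: Fixed cork mat 160 x 190 x 3 mm under the upper half; origin: centre of its underside.
- gouge: Bystander: loose gouge with wooden handle, 190 mm long (along its x), 22 mm thick, lying on the robot's side of the mat. Origin: under the ferrule between handle and blade.
- jar: Bystander: loose jar, 52 mm thick, 60 mm high, beyond the fixture. Origin: centre of the underside.
- sander: Bystander: loose dark wooden sanding block 45 x 90 x 30 mm, beyond the mat. Origin: centre of the underside.
There are look-alikes about, which are no part of the job. What is meant by the upper is not pink or turquoise, and is the smaller of those in its own colour.

How it is judged:
On the way, in this order (a step that is already met when the one before it is completed fails the run):
1. the cam lever is flipped over and the bed is locked (value of joint lever above 1.05 rad), for 0.2 s.
2. the upper half, held by the fingers, passes above the rack (contact force between the fingers and upper above 1 N and y of upper in the frame of rack between -0.07 and 0.07 m and x of upper in the frame of rack between -0.17 and 0.17 m and z of upper in the frame of rack above 0.135 m), for 0.04 s.
At the end, for the whole second after the job is handed in: Lever beyond 1.05 rad, bed within 10 mm of its start. Fingers alone hold the upper half: underside 4 to 30 mm above the pin tips, centre within 7 mm and red-marked end within 8 mm (horizontally) of those of the lower half, level within 5 degrees, still (value of joint lever above 1.05 rad and distance of bed_mark from where it was at the start of the episode below 0.01 m and contact force between the fingers and upper above 1 N and contact force between upper and fixture below 0.2 N and contact force between upper and jar below 0.2 N and contact force between upper and rack below 0.2 N and z of upper in the frame of bed_top between 0.004 and 0.03 m and horizontal distance between upper and bed_top below 0.007 m and horizontal distance between upper_mark and bed_mark below 0.008 m and angle between upper's own z axis and vertical below 0.09 rad and linear speed of upper below 0.02 m/s and angular speed of upper below 0.15 rad/s); the arm keeps its last pose, push and grip.
It fails at once if the upper half touches the lower half or its fixture (contact force between upper and fixture above 0.5 N).
It fails at once if the rack is knocked with the upper half or the robot (contact force between upper and rack above 1 N or contact force between any of the arm, the fingers and rack above 3 N).
It fails at once if the bed is shoved along (distance of bed_mark from where it was at the start of the episode above 0.012 m).
It fails at once if a bystander is disturbed (distance of any of gouge, jar, sander from where it was at the start of the episode above 0.02 m).
It also fails if it takes over 61 s, if anything falls off the work surface, if the arm or the gripper's body presses on something with over 40 N, if the wrist force passes 120 N, or if a joint passes its speed limit or range.

## Working session

There is one attempt and no reset: what is moved stays moved. The work goes in short steps, Python scripts to look and compute and a shell command to move; the robot and the scene stay as the last step left them, time stands still between calls to the robot, and variables do not carry over. Pictures are saved under pics/ and viewed, and the job is handed in when it is done.

```bash
mkdir -p pics; ls; python3 - <<'E'
from workcell import bot
import cv2
print(bot.observe(), bot.grasp_offset)
for n in ["scene","side","wrist"]:
    f=bot.grab_frame(n); cv2.imwrite(f"pics/{n}0.png",f["pixels"])
    print(n,f["vertical_fov"],f["cx"],f["cy"],f["R"],f["t"],f["shot"], [k for k in f])
E
```

```text
pics
{'clock': 0.0, 'qpos': array([-0.07019059,  0.52201957, -0.03635503,  1.60000269,  0.02117614,
        1.02105996, -0.11277229]), 'qd': array([-6.32988535e-04,  5.19964666e-04, -1.03140770e-03, -4.47655519e-06,
        1.44792978e-03,  1.33338040e-04,  3.76816882e-04]), 'joint_efforts': array([-4.24098413e-03, -9.27110124e+01,  1.97758444e+00, -3.69928443e+01,
        1.76317629e-02,  8.19846697e-03, -6.58496788e-05]), 'position': array([ 6.24673318e-01, -1.87638834e-05,  2.30723842e-01]), 'tool_rot': array([-3.14048750e+00,  4.33829970e-05,  1.57081606e+00]), 'force': array([-1.26552568, -0.3303082 , -0.38885332]), 'moment': array([ 0.01464761, -0.04753038, -0.03667535]), 'grip_width': 0.0856150793000879} 0.0187
scene 42.52285277831482 319.24620882181085 235.19848123134298 [[ 0.37813918  0.92574052 -0.00390407]
 [ 0.77898245 -0.32046556 -0.53896954]
 [-0.50019706  0.2007643  -0.84231621]] [-0.14524952 -0.38856316  1.62024344] 1 ['pixels', 'vertical_fov', 'cx', 'cy', 'R', 't', 'shot']
side 47.229564653918096 326.71879746343177 232.21448422055084 [[ 0.88974149 -0.45646345 -0.00109758]
 [-0.35565687 -0.69173742 -0.62849625]
 [ 0.28612633  0.55958955 -0.77781184]] [-0.52697999  0.20099399  1.19468873] 2 ['pixels', 'vertical_fov', 'cx', 'cy', 'R', 't', 'shot']
wrist 58.02304076553927 316.0408575644424 247.61442169024335 [[ 9.99998754e-01 -2.40582688e-04 -1.56047632e-03]
 [ 2.45405141e-04 -9.52629809e-01  3.04132187e-01]
 [-1.55972519e-03 -3.04132191e-01 -9.52628562e-01]] [-0.62291283 -0.03940585  0.38107317] 3 ['pixels', 'vertical_fov', 'cx', 'cy', 'R', 't', 'shot']
```

View pics/scene0.png

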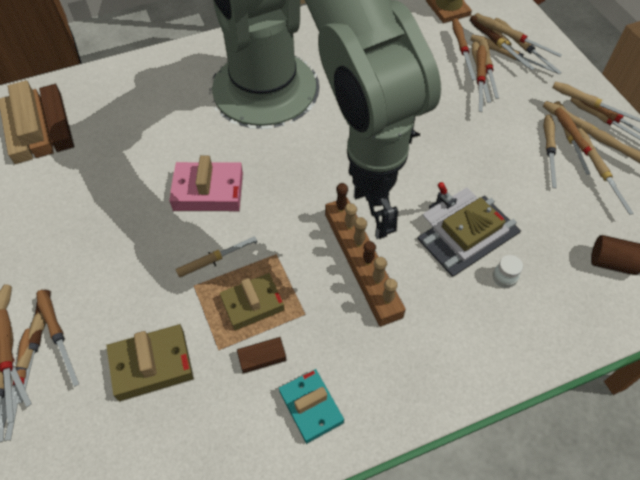

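View pics/side0.png

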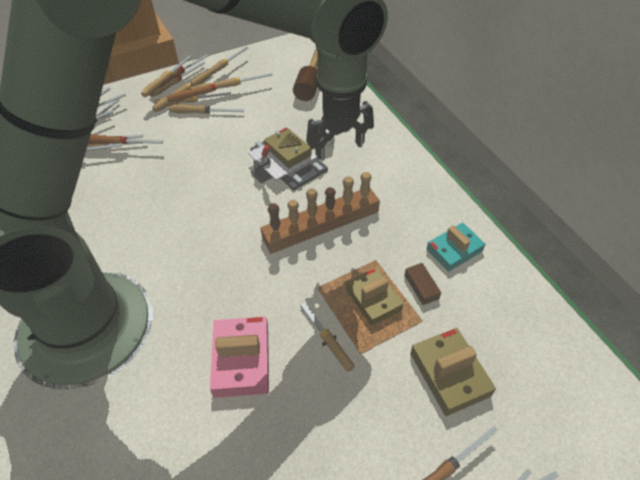

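View pics/wrist0.png

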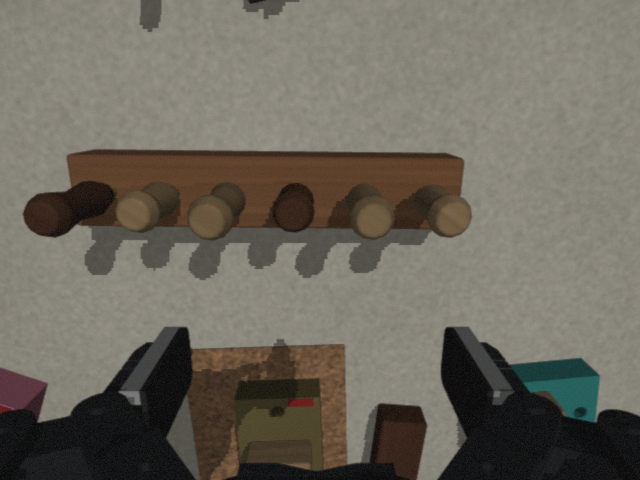

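Candidates for the upper (scene pixels): olive on the mat (250,300), a larger olive one (150,360), pink (207,185) and turquoise (312,403). By the description it is the smaller olive one on the mat. I'll check that in a crop and run the networks.

```bash
cat > h.py <<'E'
from workcell import bot
import numpy as np, cv2
def K(f):
    fl=240/np.tan(np.radians(f["vertical_fov"])/2); return np.array([[fl,0,f["cx"]],[0,fl,f["cy"]],[0,0,1]])
def proj(f,X):
    X=np.atleast_2d(X); c=X@np.array(f["R"]).T+np.array(f["t"]); p=c@K(f).T; return p[:,:2]/p[:,2:]
def back(f,px,z):
    d=np.array(f["R"]).T@np.linalg.inv(K(f))@np.array([px[0],px[1],1.]); C=-np.array(f["R"]).T@np.array(f["t"])
    return C+d*(z-C[2])/d[2]
def crop(f,c,r,w,h,s,name):
    p=f["pixels"][r:r+h,c:c+w]; cv2.imwrite(name,cv2.resize(p,None,fx=s,fy=s,interpolation=cv2.INTER_CUBIC))
E
python3 - <<'E'
from h import *
import pickle
fs={}; tr={}
for n in ["scene","side"]:
    f=bot.grab_frame(n); fs[n]=f
    for th in ["upper","fixture","bed","bed_top","lever","lever_tip","rack","mat","gouge","jar","sander"]:
        try: r=bot.trace(f,th)
        except Exception as e: print(th,e); continue
        tr[n,th]=r
        print(n,th,[(round(float(d["score"]),2),np.round(d["point"]).tolist(),int(d["region"].sum()),np.round(back(f,d["point"],0.03),3).tolist()[:2]) for d in r[:5]])
pickle.dump((fs,tr),open("d0.pkl","wb"))
crop(fs["scene"],190,230,160,120,5,"pics/c1.png")
crop(fs["scene"],400,160,140,120,5,"pics/c2.png")
crop(fs["side"],240,110,100,90,6,"pics/c3.png")
E
```

```text
scene upper [(0.77, [150.0, 363.0], 4754, [0.645, -0.457]), (0.74, [205.0, 184.0], 3569, [0.274, -0.236]), (0.68, [312.0, 404.0], 2777, [0.836, -0.2]), (0.62, [252.0, 302.0], 2305, [0.596, -0.234])]
scene fixture [(0.74, [463.0, 230.0], 5331, [0.606, 0.247])]
scene bed []
scene bed_top [(0.83, [466.0, 224.0], 3442, [0.595, 0.262])]
scene lever [(0.66, [510.0, 270.0], 715, [0.731, 0.288]), (0.47, [443.0, 194.0], 142, [0.503, 0.254])]
scene lever_tip [(0.58, [445.0, 194.0], 170, [0.507, 0.257])]
scene rack [(0.8, [361.0, 256.0], 4540, [0.582, 0.014])]
scene mat [(0.69, [227.0, 305.0], 3936, [0.585, -0.284]), (0.6, [447.0, 193.0], 160, [0.505, 0.262])]
scene gouge [(0.64, [210.0, 256.0], 759, [0.46, -0.282]), (0.31, [446.0, 196.0], 181, [0.51, 0.256])]
scene jar [(0.84, [507.0, 272.0], 789, [0.734, 0.28])]
scene sander [(0.78, [260.0, 354.0], 1206, [0.708, -0.255])]
side upper [(0.98, [235.0, 358.0], 4367, [0.261, -0.239]), (0.87, [451.0, 372.0], 4461, [0.633, -0.464]), (0.8, [456.0, 248.0], 1682, [0.824, -0.212]), (0.66, [373.0, 297.0], 1885, [0.582, -0.242]), (0.47, [319.0, 213.0], 4196, [0.587, 0.03])]
side fixture [(0.6, [287.0, 158.0], 3006, [0.597, 0.245])]
side bed [(0.65, [284.0, 155.0], 1777, [0.595, 0.259])]
side bed_top [(0.91, [285.0, 154.0], 1840, [0.599, 0.263])]
side lever [(0.51, [375.0, 299.0], 2001, [0.584, -0.247]), (0.44, [261.0, 153.0], 128, [0.543, 0.295])]
side lever_tip []
side rack []
side mat [(0.69, [360.0, 316.0], 3276, [0.533, -0.27])]
side gouge [(0.66, [331.0, 341.0], 705, [0.452, -0.294])]
side jar [(0.51, [327.0, 143.0], 68, [0.72, 0.248])]
side sander [(0.83, [421.0, 280.0], 907, [0.701, -0.251])]
```

View pics/c1.png

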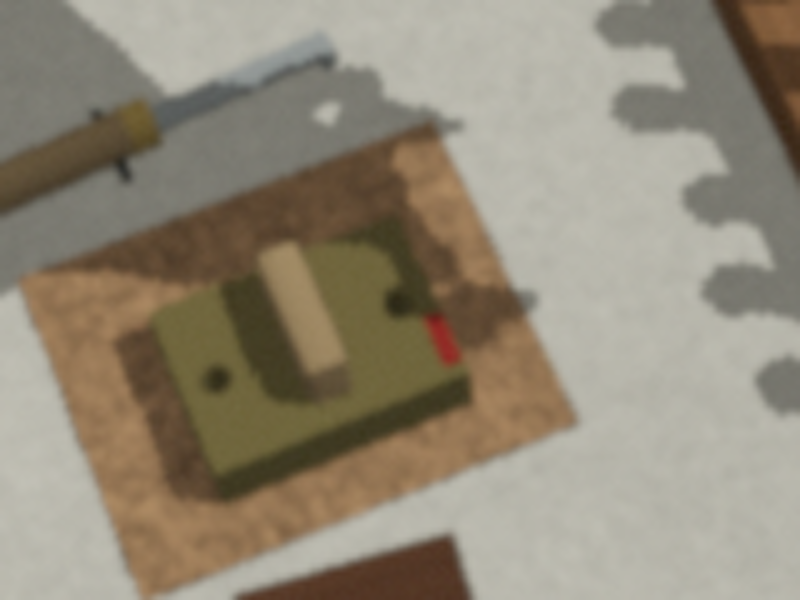

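View pics/c2.png

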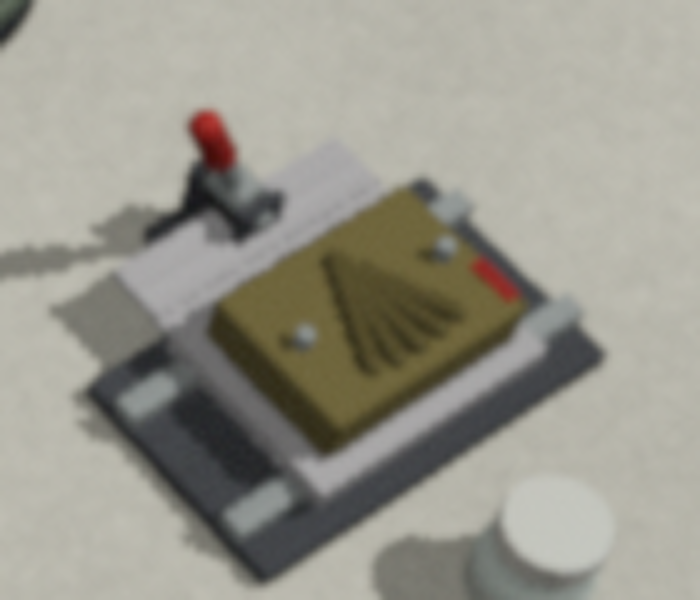

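View pics/c3.png

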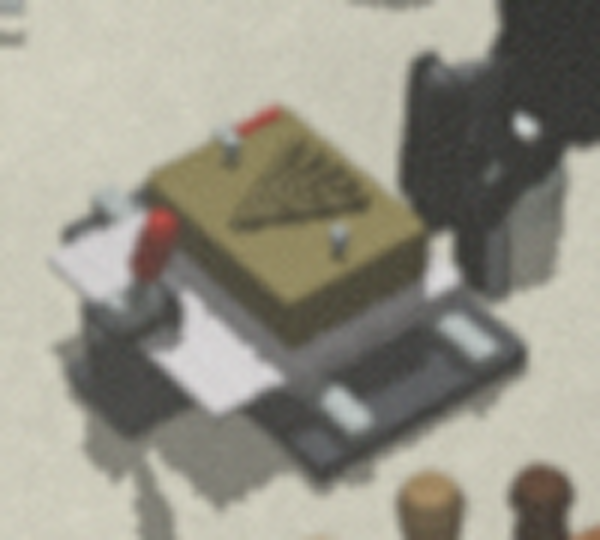

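```bash
cat > m.py <<'E'
from h import *
import pickle
fs,tr=pickle.load(open("d0.pkl","rb"))
S,D=fs["scene"],fs["side"]
u=lambda p,s,o:[(p[0]+.5)/s-.5+o[0],(p[1]+.5)/s-.5+o[1]]
c1=lambda p:u(p,5,(190,230)); c2=lambda p:u(p,5,(400,160)); c3=lambda p:u(p,6,(240,110))
def tri(a,b):
    P=[K(f)@np.c_[np.array(f["R"]),np.array(f["t"])] for f in(S,D)]
    X=cv2.triangulatePoints(P[0],P[1],np.array(a,float).reshape(2,1),np.array(b,float).reshape(2,1)); return (X[:3]/X[3]).ravel()
E
python3 - <<'E'
from m import *
pr=lambda n,x:print(n,np.round(x,4))
for p in [(20,278),(432,125),(578,425),(150,598)]: pr("mat",back(S,c1(p),.003))
for p in [(155,318),(395,222),(470,375),(220,470)]: pr("up",back(S,c1(p),.033))
for p in [(217,380),(400,303)]: pr("hole",back(S,c1(p),.033))
for p,q in [((302,332),(340,230)),((446,243),(226,130))]:
    pr("pin S",back(S,c2(p),.074)); pr("pin D",back(D,c3(q),.074)); pr("tri",tri(c2(p),c3(q)))
pr("lever",tri(c2((207,125)),c3((162,222))))
pr("mark S",back(S,c2((495,280)),.064)); pr("mark D",back(D,c3((258,122)),.064))
for p in [(268,580),(605,355),(90,390)]: pr("fix",back(S,c2(p),.012))
for p in [(322,480),(522,355)]: pr("fixD",back(D,c3(p),.012))
for p in [(212,330),(405,188),(527,303)]: pr("blk",back(S,c2(p),.064))
f=bot.grab_frame("wrist")
pr("rack",np.array([back(f,p,.045) for p in [(70,157),(462,157),(463,228)]]))
r=bot.trace(f,"rack"); print([(d["score"],d["point"],d["region"].sum()) for d in r])
crop(S,310,170,110,165,3.6,"pics/c4.png")
E
```

```text
mat [ 0.4992 -0.3333  0.003 ]
mat [ 0.4947 -0.1467  0.003 ]
mat [ 0.6519 -0.1404  0.003 ]
mat [ 0.6574 -0.3252  0.003 ]
up [ 0.5553 -0.287   0.033 ]
up [ 0.5504 -0.1814  0.033 ]
up [ 0.6283 -0.1772  0.033 ]
up [ 0.6297 -0.2833  0.033 ]
hole [ 0.5916 -0.2722  0.033 ]
hole [ 0.5868 -0.1922  0.033 ]
pin S [0.6174 0.224  0.074 ]
pin D [0.6181 0.2252 0.074 ]
tri [0.6177 0.2238 0.075 ]
pin S [0.6007 0.3033 0.074 ]
pin D [0.6006 0.3085 0.074 ]
tri [0.6003 0.3041 0.0755]
lever [0.5342 0.2155 0.1208]
mark S [0.6203 0.3184 0.064 ]
mark D [0.6199 0.3178 0.064 ]
fix [0.6906 0.1801 0.012 ]
fix [0.6473 0.3725 0.012 ]
fix [0.5773 0.1541 0.012 ]
fixD [0.5698 0.1473 0.012 ]
fixD [0.6822 0.1761 0.012 ]
blk [0.5969 0.1943 0.064 ]
blk [0.5632 0.3076 0.064 ]
blk [0.6357 0.3248 0.064 ]
rack [[ 0.4391  0.0443  0.045 ]
 [ 0.7328  0.0443  0.045 ]
 [ 0.7392 -0.0108  0.045 ]]
[(0.71, [257.0, 190.6], np.int64(33238))]
```

View pics/c4.png

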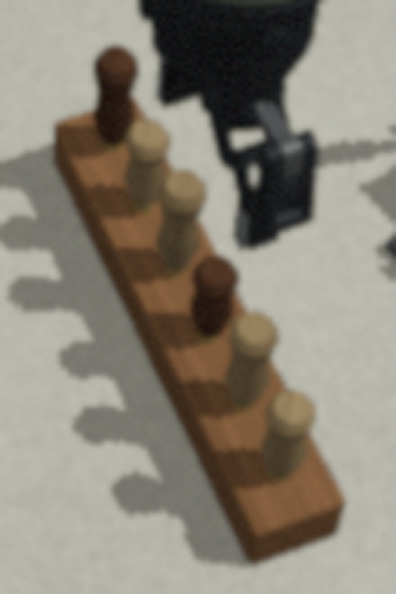

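The crop shows the olive block on the mat with its bar at scene (252,293) and red mark at (279,297). It is about 80×110, so it matches. Next I'll flip the lever.

The rack centre is about (0.588, 0.017), yaw 0. The fixture is at about (0.610, 0.264), yaw 0.215. The lever leans -0.4 rad, with its tip at (0.534, 0.216, 0.12), 75 mm from the axis as it should be.

```bash
python3 -m handwheel '[[0.79,-0.39,0,0,0,0],[0.79,-0.39,0,0,0,0],[0.79,-0.39,0,0,0,0],[0.79,-0.39,0,0,0,0],[0.79,-0.39,0,0,0,0],[0.79,-0.39,0,0,0,0],[0.79,-0.39,0,0,0,0],[0.79,-0.39,0,0,0,0]]' 1 40; python3 -m handwheel '[[0,0,0.5,0,0,-0.0171],[0,0,1,0,0,-0.0171],[0,0,1,0,0,0],[0,0,1,0,0,0],[0,0,0,0,0,0],[0,0,0,0,0,0]]'
```

```text
clock: 2.45
position: [0.5459, 0.1597, 0.2314]
tool_rot: [3.142, -0.0, 1.572]
force: [-0.1, -0.0, -0.9]
grip_width: -0.0001
clock: 3.2
position: [0.5471, 0.1587, 0.1448]
tool_rot: [3.141, -0.0, 1.786]
force: [0.4, 0.2, -0.7]
grip_width: -0.0002
```

```bash
python3 -m handwheel '[[0,0,1,0,0,0],[0,0,0.9,0,0,0],[0,0,0,0,0,0]]'; python3 - <<'E'
from h import *
f=bot.grab_frame("scene"); g=bot.grab_frame("side"); w=bot.grab_frame("wrist")
a=cv2.resize(f["pixels"][140:260,380:540],(400,300),interpolation=cv2.INTER_CUBIC)
b=cv2.resize(g["pixels"][90:210,220:380],(400,300),interpolation=cv2.INTER_CUBIC)
c=cv2.resize(w["pixels"],(400,300))
cv2.imwrite("pics/l1.png",np.vstack([np.hstack([a,b]),np.hstack([c,c*0])]))
p=bot.observe()["position"];d=p-np.array([.5274,.2454,0]);c,s=np.cos(.215),np.sin(.215)
print(d[0]*c+d[1]*s,-d[0]*s+d[1]*c,p)
E
```

```text
clock: 3.58
position: [0.5466, 0.1581, 0.0963]
tool_rot: [-3.141, 0.0, 1.786]
force: [-0.9, 0.9, 0.2]
grip_width: 0.0004
0.0012288171453613411 -0.08940610165564145 [0.54767509 0.15831451 0.09771629]
```

View pics/l1.png

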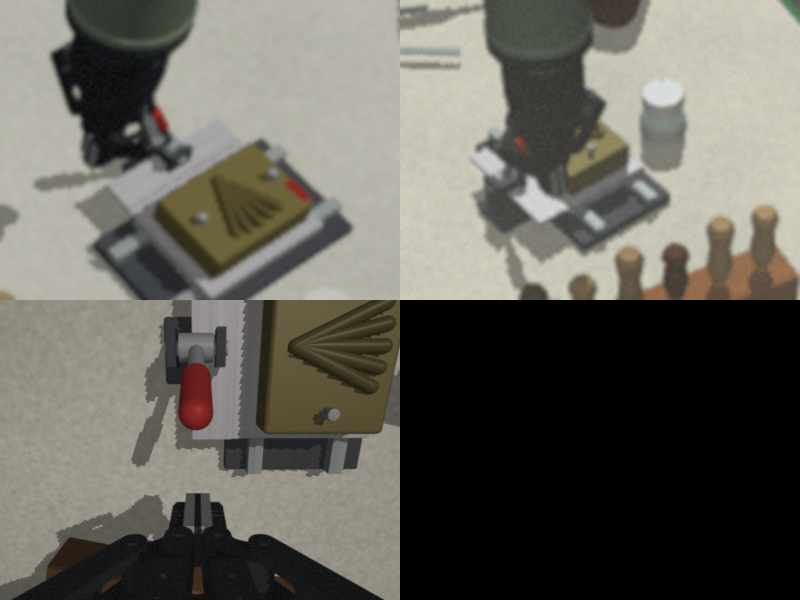

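The wrist view shows the shut fingertips at (198,500) in line with the red grip at (195,400). Pushing along tool +x.

```bash
python3 -m handwheel '[[0.7,0,0,0,0,0],[0.6,0,0,0,0,0],[0.6,0,0,0,0,0],[0.6,0,0,0,0,0],[0.6,0,0,0,0,0],[0,0,0,0,0,0]]';  python3 -m handwheel '[[0.5,0,0,0,0,0],[0.4,0,0,0,0,0],[0,0,0,0,0,0]]'
```

```text
clock: 4.47
position: [0.53, 0.2354, 0.0962]
tool_rot: [-3.142, -0.001, 1.788]
force: [-0.6, -0.1, -0.4]
grip_width: 0.0002
clock: 4.85
position: [0.5254, 0.2568, 0.0963]
tool_rot: [3.142, -0.001, 1.787]
force: [0.4, 0.2, 0.4]
grip_width: 0.0001
```

```bash
python3 - <<'E'
from h import *
f=bot.grab_frame("scene"); w=bot.grab_frame("wrist")
a=cv2.resize(f["pixels"][140:260,380:540],(400,300),interpolation=cv2.INTER_CUBIC)
c=cv2.resize(w["pixels"],(400,300))
cv2.imwrite("pics/l2.png",np.hstack([a,c]))
E
```

```text
(no output)
```

View pics/l2.png

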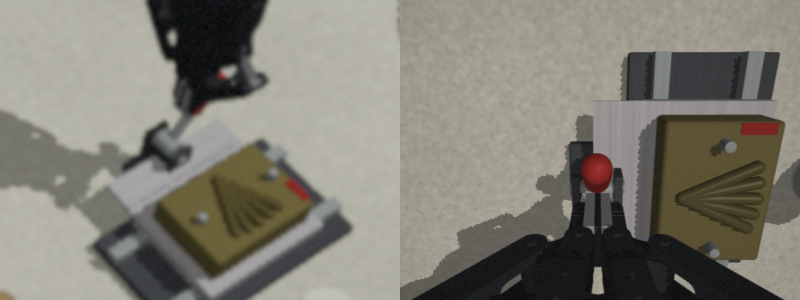

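The lever is now leaning forward, with its tip at wrist crop (597,172). I'll keep pushing in small steps until it hits the stop.

```bash
for i in 1; do python3 -m handwheel '[[0.12,0,0,0,0,0],[0.12,0,0,0,0,0],[0,0,0,0,0,0]]'; done; python3 -m handwheel '[[0.12,0,0,0,0,0],[0.08,0,0,0,0,0],[0,0,0,0,0,0]]'
```

```text
clock: 5.32
position: [0.5247, 0.2604, 0.0962]
tool_rot: [-3.141, 0.001, 1.785]
force: [1.9, -6.3, 1.4]
grip_width: 0.0001
clock: 5.7
position: [0.5244, 0.2614, 0.096]
tool_rot: [-3.14, 0.006, 1.782]
force: [5.1, -25.4, 4.6]
grip_width: 0.0001
```

Firm stop: the force rose to 25 N. Backing off and checking.

```bash
python3 -m handwheel '[[-0.8,0,-0.2,0,0,0],[-1,0,-0.5,0,0,0],[-1,0,-1,0,0,0],[0,0,-1,0,0,0],[0,0,-1,0,0,0],[0,0,0,0,0,0]]'; python3 - <<'E'
from h import *
f=bot.grab_frame("scene"); g=bot.grab_frame("side"); w=bot.grab_frame("wrist")
a=cv2.resize(f["pixels"][160:280,400:540],(400,343),interpolation=cv2.INTER_CUBIC)
c=cv2.resize(w["pixels"],(400,343))
cv2.imwrite("pics/l3.png",np.hstack([a,c]))
import pickle; pickle.dump((f,g,w),open("d1.pkl","wb"))
E
```

```text
clock: 6.45
position: [0.5391, 0.1983, 0.1907]
tool_rot: [3.138, -0.001, 1.785]
force: [0.4, 0.5, -0.8]
grip_width: -0.0002
```

View pics/l3.png

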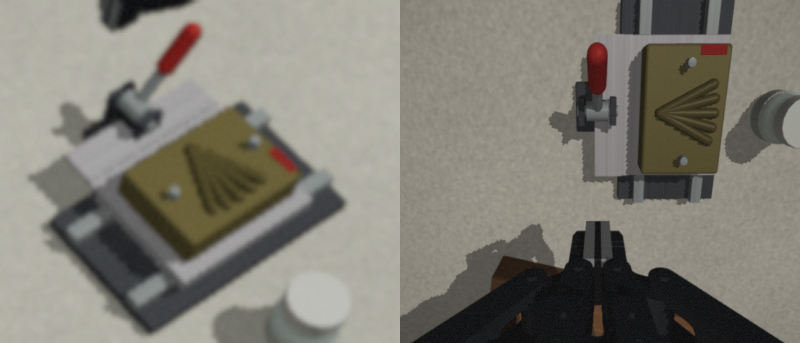

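```bash
python3 - <<'E'
from h import *
import pickle
f,g,w=pickle.load(open("d1.pkl","rb"))
crop(w,270,30,270,220,2.9,"pics/w3.png")
crop(f,400,150,140,110,5.5,"pics/s3.png")
E
```

```text
(no output)
```

View pics/w3.png

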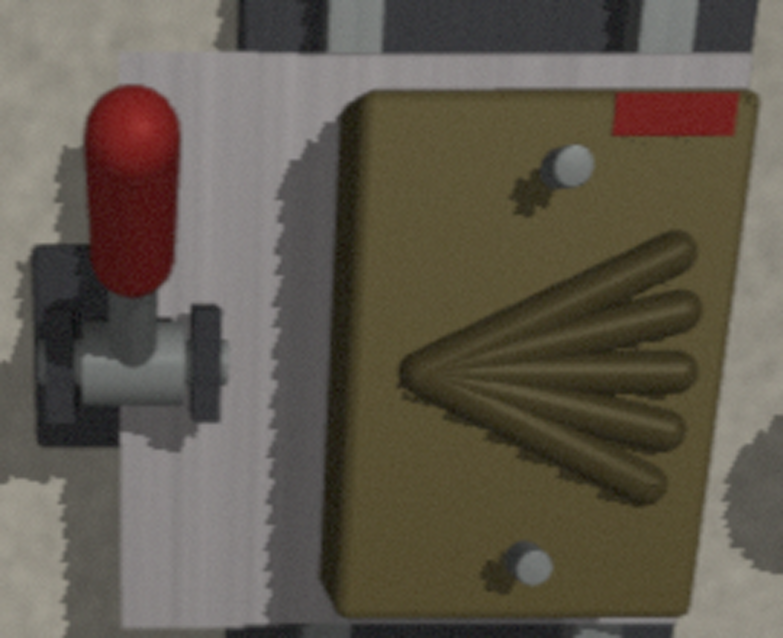

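View pics/s3.png

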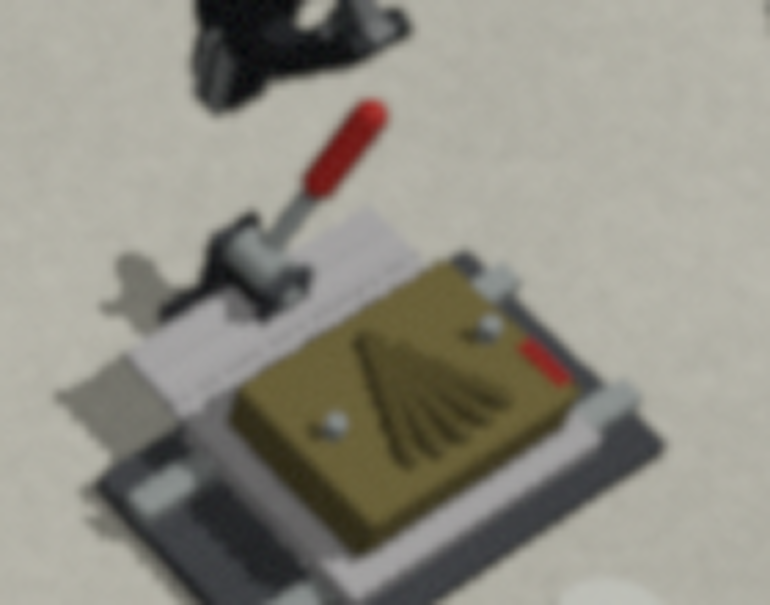

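```bash
cat > fx.py <<'E'
from h import *
import pickle
f,g,w=pickle.load(open("d1.pkl","rb"))
u=lambda p,s,o:[(p[0]+.5)/s-.5+o[0],(p[1]+.5)/s-.5+o[1]]
cw=lambda p:u(p,2.9,(270,30)); cs=lambda p:u(p,5.5,(400,150))
def tri(fa,a,fb,b):
    P=[K(f)@np.c_[np.array(f["R"]),np.array(f["t"])] for f in(fa,fb)]
    X=cv2.triangulatePoints(P[0],P[1],np.array(a,float).reshape(2,1),np.array(b,float).reshape(2,1)); return (X[:3]/X[3]).ravel()
E
python3 - <<'E'
from fx import *
a=back(w,cw((574,165)),.074);b=back(w,cw((534,567)),.074)
print(a,b,(a+b)/2,np.arctan2(-(a-b)[0],(a-b)[1]),np.linalg.norm(a-b))
a=back(f,cs((491,326)),.074);b=back(f,cs((334,421)),.074)
print(a,b,(a+b)/2,np.arctan2(-(a-b)[0],(a-b)[1]),np.linalg.norm(a-b))
P=np.array([back(w,cw(p),.064)[:2] for p in [(342,108),(748,90),(690,612),(325,578)]]);print(P)
t=tri(f,cs((370,112)),w,cw((133,125)))
d=t[:2]-np.array([.5274,.2454]);c,s=np.cos(.215),np.sin(.215);y=-d[0]*s+d[1]*c
print(t,d[0]*c+d[1]*s,y,np.arctan2(y,t[2]-.05)+.6)
E
```

```text
[0.60032405 0.30438976 0.074     ] [0.61739339 0.22619341 0.074     ] [0.60885872 0.26529158 0.074     ] 0.21491697753556002 0.08003768928582435
[0.60226637 0.30254778 0.074     ] [0.61794952 0.22447023 0.074     ] [0.61010794 0.263509   0.074     ] 0.19822849678564108 0.07963708276634883
[[0.55525573 0.3058805 ]
 [0.63251529 0.32607832]
 [0.65831666 0.22182883]
 [0.57679998 0.21208423]]
[0.51581742 0.28988863 0.11225811] -0.0018243763990685065 0.04593545312807132 1.2356620620371168
```

The lever is at its stop, about 1.2 rad. The pins' midpoint is (0.609, 0.265), yaw 0.215, spacing 80.0 mm. Moving to above the upper half next.

```bash
python3 -m handwheel '[[-0.9,-0.09,-0.8,0,0,0],[-0.96,-0.095,-0.4,0,0,0],[-0.96,-0.095,0,0,0,0],[-0.96,-0.095,0,0,0,0],[-0.96,-0.095,0,0,0,0],[-0.96,-0.095,0,0,0,0],[-0.96,-0.095,0,0,0,0],[-0.96,-0.095,0,0,0,0]]' -1 40; python3 -m handwheel '[[-0.96,-0.095,0,0,0,0],[-0.96,-0.095,0,0,0,0],[-0.96,-0.095,0,0,0,0],[-0.96,-0.095,0,0,0,0],[-0.96,-0.095,0,0,0,0],[-0.96,-0.095,0,0,0,0],[-0.96,-0.095,0,0,0,0],[-0.96,-0.095,0,0,0,0]]'; python3 -m handwheel '[[-0.96,-0.095,0,0,0,0],[-0.96,-0.095,0,0,0,0],[0,0,0,0,0,0.0276],[0,0,0,0,0,0.0276],[0,0,0,0,0,0.0276],[0,0,0,0,0,0.0276],[0,0,0,0,0,0.0276],[0,0,0,0,0,0.0276]]';python3 -m handwheel '[[0,0,0,0,0,0.0276],[0,0,0,0,0,0.0276],[0,0,0,0,0,0.0276],[0,0,0,0,0,0.0276],[0,0,0,0,0,0]]'; python3 - <<'E'
from h import *
print(bot.observe()["qpos"])
fr={}
for n in ["scene","side","wrist"]:
    fr[n]=bot.grab_frame(n)
    r=bot.trace(fr[n],"upper"); print(n,[(round(float(d["score"]),2),np.round(d["point"]).tolist(),int(d["region"].sum())) for d in r])
import pickle; pickle.dump(fr,open("d2.pkl","wb"))
cv2.imwrite("pics/u_w.png",fr["wrist"]["pixels"])
crop(fr["scene"],190,220,160,120,5,"pics/u_s.png")
E
```

```text
clock: 7.6
position: [0.5601, 0.0071, 0.2179]
tool_rot: [-3.14, -0.0, 1.786]
force: [0.7, -0.1, -0.1]
grip_width: 0.0854
clock: 8.6
position: [0.5825, -0.1844, 0.2178]
tool_rot: [-3.14, -0.001, 1.786]
force: [0.1, 0.9, 0.2]
grip_width: 0.0851
clock: 9.6
position: [0.5881, -0.2315, 0.2177]
tool_rot: [-3.14, 0.001, 0.74]
force: [0.4, 1.0, -1.4]
grip_width: 0.0854
clock: 10.22
position: [0.5882, -0.2313, 0.2178]
tool_rot: [3.142, 0.002, 0.053]
force: [-0.3, 0.3, -0.9]
grip_width: 0.0853
[ 0.01654333  0.58082228  0.40439536  1.60917785 -0.2576063   1.00622746
 -1.01755118]
scene [(0.9, [252.0, 299.0], 2356), (0.87, [184.0, 191.0], 1242), (0.86, [149.0, 361.0], 4685), (0.59, [309.0, 406.0], 2796)]
side [(0.91, [376.0, 297.0], 1978), (0.71, [452.0, 373.0], 4502), (0.6, [459.0, 247.0], 1706), (0.59, [238.0, 358.0], 4431), (0.45, [286.0, 150.0], 1908)]
wrist [(0.79, [315.0, 210.0], 14923), (0.64, [578.0, 156.0], 19639), (0.58, [281.0, 456.0], 1922)]
```

View pics/u_w.png

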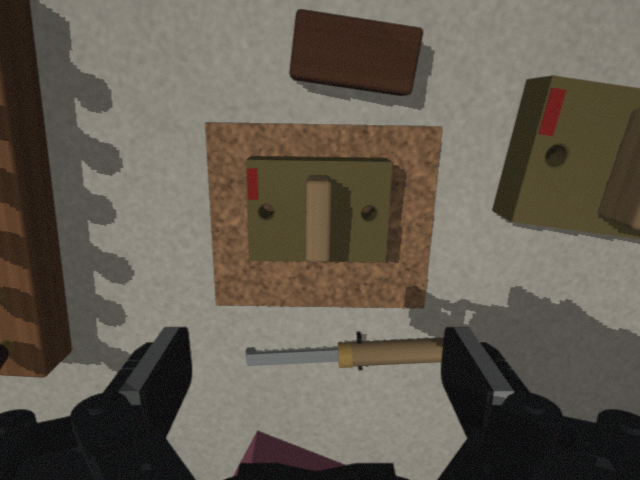

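View pics/u_s.png

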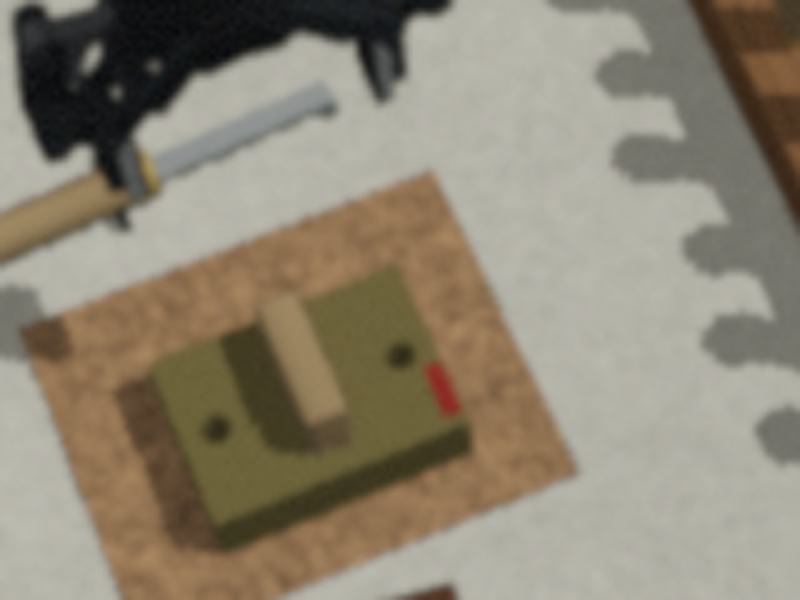

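```bash
python3 - <<'E'
from h import *
import pickle
w=pickle.load(open("d2.pkl","rb"))["wrist"]
crop(w,230,145,180,130,4.4,"pics/u_w2.png")
o=bot.observe();print(o["position"],o["tool_rot"])
E
```

```text
[ 0.58832385 -0.23175219  0.2187415 ] [-3.14145413e+00  2.83456263e-05  5.31130511e-02]
```

View pics/u_w2.png

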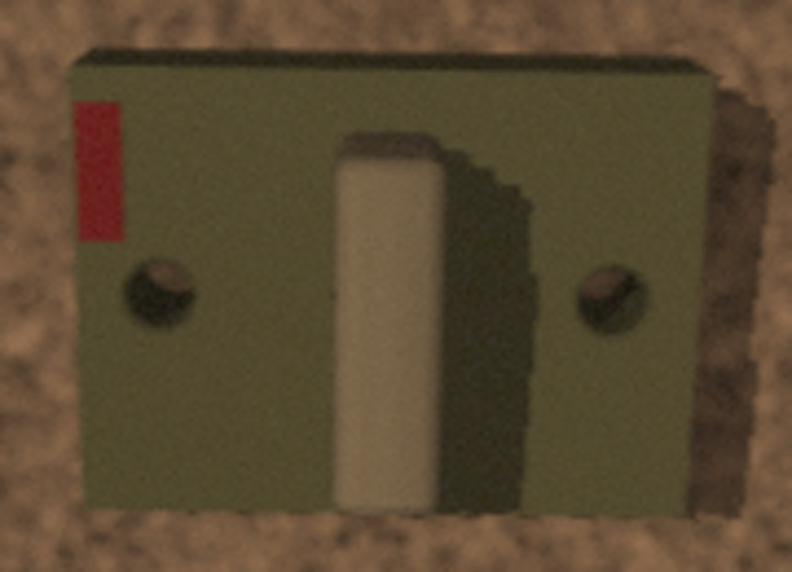

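```bash
python3 - <<'E'
from h import *
import pickle
w=pickle.load(open("d2.pkl","rb"))["wrist"]
u=lambda p:[(p[0]+.5)/4.4-.5+230,(p[1]+.5)/4.4-.5+145]
a=back(w,u((160,293)),.033);b=back(w,u((613,299)),.033)
print(a,b,(a+b)/2,np.arctan2(-(a-b)[0],(a-b)[1]),np.linalg.norm(a-b))
for p in [(336,160),(445,160),(438,510),(334,510)]: print("bar",back(w,u(p),.065))
for p in [(72,68),(712,73),(688,515),(87,510)]: print("blk",back(w,u(p),.033))
E
```

```text
[ 0.58717052 -0.19227059  0.033     ] [ 0.59042904 -0.27221602  0.033     ] [ 0.58879978 -0.2322433   0.033     ] 0.04073678587174091 0.08001180424454413
bar [ 0.6174243  -0.22265842  0.065     ]
bar [ 0.61834641 -0.23963117  0.065     ]
bar [ 0.56054019 -0.24221286  0.065     ]
bar [ 0.55960767 -0.22505656  0.065     ]
blk [ 0.62554219 -0.17656562  0.033     ]
blk [ 0.63061601 -0.28545514  0.033     ]
blk [ 0.55082185 -0.28963628  0.033     ]
blk [ 0.54581876 -0.17970096  0.033     ]
```

The wrist view agrees: centre (0.5888, -0.2322), yaw 0.041, hole spacing 80.0 mm, and the TCP is within 1 mm of it. Descending.

```bash
python3 -m handwheel '[[0,0,1,0,0,0.0019],[0,0,1,0,0,0],[0,0,1,0,0,0],[0,0,1,0,0,0],[0,0,1,0,0,0],[0,0,1,0,0,0],[0,0,0.7,0,0,0],[0.02,-0.02,0.4,0,0,0]]'; python3 -m handwheel '[[0,0,0.1,0,0,0],[0,0,0,0,0,0]]'; python3 - <<'E'
from h import *
w=bot.grab_frame("wrist"); g=bot.grab_frame("side")
b=cv2.resize(g["pixels"][230:350,310:430],(300,300),interpolation=cv2.INTER_CUBIC)
cv2.imwrite("pics/g1.png",np.hstack([cv2.resize(w["pixels"],(400,300)),b]))
print(bot.observe()["position"])
E
```

```text
clock: 11.52
position: [0.5887, -0.2312, 0.0406]
tool_rot: [-3.141, 0.001, 0.04]
force: [0.2, 0.1, 0.5]
grip_width: 0.0855
clock: 11.78
position: [0.5891, -0.2312, 0.0393]
tool_rot: [3.141, -0.001, 0.04]
force: [0.6, 0.4, 0.3]
grip_width: 0.0854
[ 0.58922206 -0.2312458   0.03945331]
```

View pics/g1.png

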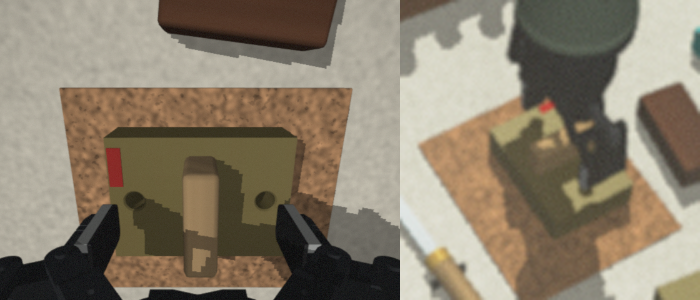

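The fingers straddle the bar, which is at wrist crop (200,215). Closing.

```bash
python3 -m handwheel '[[0,0,0,0,0,0],[0,0,0,0,0,0],[0,0,0,0,0,0],[0,0,0,0,0,0],[0,0,0,0,0,0],[0,0,0,0,0,0],[0,0,0,0,0,0]]' 1 70; python3 -m handwheel '[[0,0,-0.2,0,0,0],[0,0,-0.4,0,0,0],[0,0,-0.4,0,0,0],[0,0,0,0,0,0]]'
```

```text
clock: 12.75
position: [0.589, -0.2314, 0.0391]
tool_rot: [3.141, -0.0, 0.039]
force: [-1.3, -0.5, 6.0]
grip_width: 0.0169
clock: 13.25
position: [0.5894, -0.2313, 0.0649]
tool_rot: [3.141, -0.001, 0.04]
force: [0.6, -0.0, -4.2]
grip_width: 0.0171
```

Held: width is 17 mm and the force fits the weight. Lifting it to carry height.

```bash
python3 -m handwheel '[[0,0,-0.6,0,0,0],[0,0,-0.9,0,0,0],[0,0,-1,0,0,0],[0,0,-1,0,0,0],[0,0,-1,0,0,0],[0,0,-0.7,0,0,0],[0,0,-0.4,0,0,0],[0,0,0,0,0,0]]'; python3 - <<'E'
from h import *
w=bot.grab_frame("wrist"); g=bot.grab_frame("side")
b=cv2.resize(g["pixels"][170:350,290:470],(300,300),interpolation=cv2.INTER_CUBIC)
cv2.imwrite("pics/g2.png",np.hstack([cv2.resize(w["pixels"],(400,300)),b]))
E
```

```text
clock: 14.25
position: [0.5889, -0.2311, 0.2041]
tool_rot: [3.142, -0.0, 0.04]
force: [-0.5, 0.0, -4.8]
grip_width: 0.0166
```

View pics/g2.png

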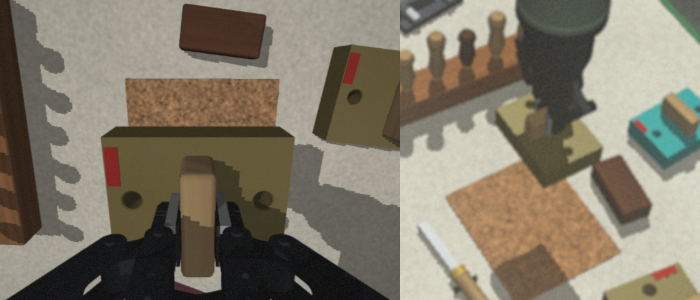

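Lifted level: the block is at wrist crop (200,190), clear of the mat. Carrying it over the rack.

```bash
python3 -m handwheel '[[0.03,-0.4,-0.1,0,0,0],[0.06,-0.8,-0.1,0,0,0],[0.08,-1,0,0,0,0],[0.08,-1,0,0,0,0],[0.08,-1,0,0,0,0],[0.08,-1,0,0,0,0],[0.08,-1,0,0,0,0],[0.08,-1,0,0,0,0]]'; python3 -m handwheel '[[0.08,-1,0,0,0,0],[0.08,-1,0,0,0,0],[0.08,-1,0,0,0,0],[0.08,-1,0,0,0,0],[0.08,-1,0,0,0,0],[0.08,-1,0,0,0,0],[0.08,-1,0,0,0,0],[0.08,-1,0,0,0,0]]';  python3 -m handwheel '[[0.08,-1,0,0,0,0],[0.08,-1,0,0,0,0],[0.08,-1,0,0,0,0],[0.08,-1,0,0,0,0],[0.05,-0.6,0,0,0,-0.01],[0,0,0,0,0,-0.018],[0,0,0,0,0,0]]'
```

```text
clock: 15.35
position: [0.5957, -0.0481, 0.2088]
tool_rot: [-3.141, 0.0, 0.041]
force: [-0.9, -0.3, -3.9]
grip_width: 0.0166
clock: 16.35
position: [0.6033, 0.1522, 0.2088]
tool_rot: [-3.141, 0.0, 0.041]
force: [-0.6, 0.3, -4.1]
grip_width: 0.0168
clock: 17.23
position: [0.6089, 0.2649, 0.2088]
tool_rot: [3.141, 0.0, 0.217]
force: [-1.3, -0.2, -4.7]
grip_width: 0.017
```

```bash
python3 - <<'E'
from h import *
fr={n:bot.grab_frame(n) for n in ["scene","side","wrist"]}
import pickle; pickle.dump(fr,open("d3.pkl","wb"))
cv2.imwrite("pics/h_w.png",fr["wrist"]["pixels"])
crop(fr["scene"],380,110,160,130,5,"pics/h_s.png")
crop(fr["side"],220,60,160,130,5,"pics/h_d.png")
o=bot.observe();print(o["position"],o["tool_rot"])
E
```

```text
[0.60893534 0.26466424 0.20884706] [ 3.14148545e+00 -3.11150416e-05  2.13285718e-01]
```

View pics/h_w.png

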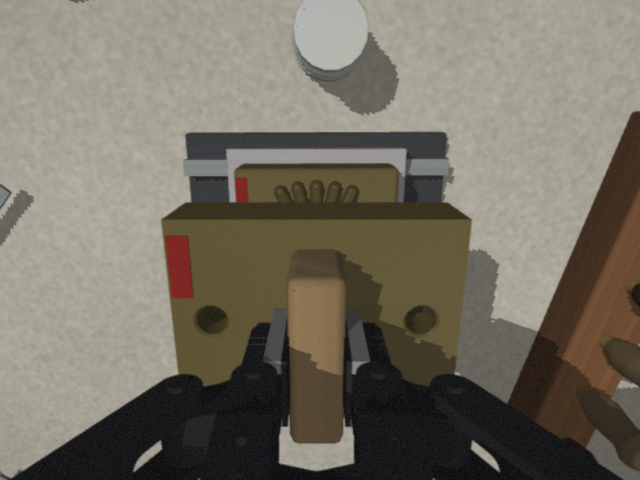

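View pics/h_s.png

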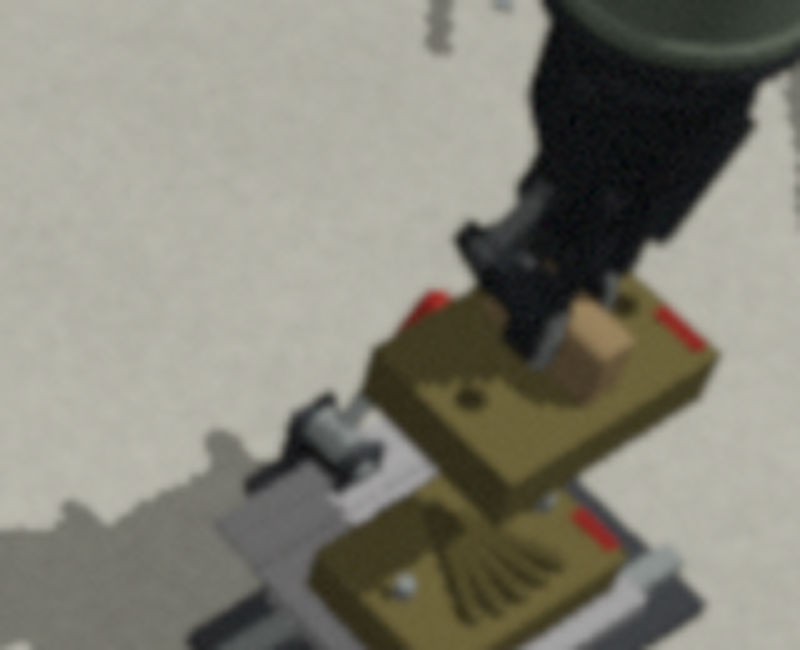

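View pics/h_d.png

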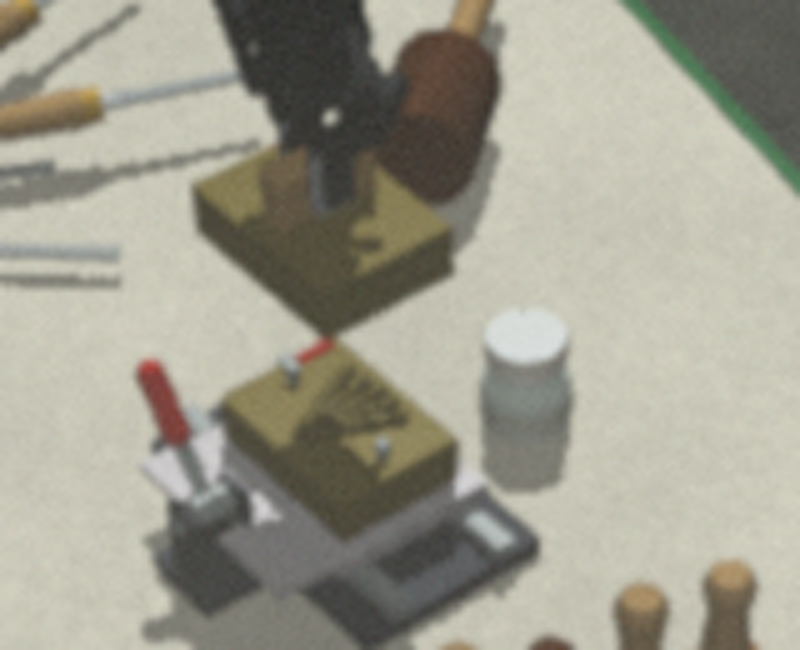

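```bash
python3 - <<'E'
from h import *
import pickle
fr=pickle.load(open("d3.pkl","rb")); w=fr["wrist"];S=fr["scene"]
u=lambda p:[(p[0]+.5)/5-.5+380,(p[1]+.5)/5-.5+110]
def tri(fa,a,fb,b):
    P=[K(f)@np.c_[np.array(f["R"]),np.array(f["t"])] for f in(fa,fb)]
    X=cv2.triangulatePoints(P[0],P[1],np.array(a,float).reshape(2,1),np.array(b,float).reshape(2,1)); return (X[:3]/X[3]).ravel()
hw=[(211,319),(421,320)]; hs=[u((628,302)),u((470,397))]
for z in (.203,.201,.205):
  for f,h in((w,hw),(S,hs)):
    a,b=[back(f,p,z) for p in h]
    print(z,((a+b)/2).round(4),np.arctan2(-(a-b)[0],(a-b)[1]).round(4),np.linalg.norm(a-b).round(4))
for a,b in zip(hw,hs): print(tri(w,a,S,b))
E
```

```text
0.203 [0.6089 0.2653 0.203 ] 0.2076 0.0802
0.203 [0.6096 0.266  0.203 ] 0.2086 0.0824
0.201 [0.6079 0.2651 0.201 ] 0.2076 0.0813
0.201 [0.6084 0.2672 0.201 ] 0.2086 0.0826
0.205 [0.6099 0.2655 0.205 ] 0.2076 0.0791
0.205 [0.6108 0.2648 0.205 ] 0.2086 0.0822
[0.60304377 0.3039989  0.20662316]
[0.61755792 0.2260121  0.20252102]
```

The upper's centre is about (0.609, 0.2655), yaw 0.208, against the target (0.609, 0.2645), yaw 0.215. Lowering to the hover height.

```bash
python3 -m handwheel '[[0,0,0.4,0,0,-0.0008],[0,0.03,0.6,0,0,0],[0,0,0.6,0,0,0],[0,0,0.6,0,0,0],[0,0,0.5,0,0,0],[0,0,0.3,0,0,0],[0,0,0.2,0,0,0],[0,0,0,0,0,0]]'; python3 - <<'E'
from h import *
fr={n:bot.grab_frame(n) for n in ["scene","side","wrist"]}
import pickle; pickle.dump(fr,open("d4.pkl","wb"))
cv2.imwrite("pics/k_w.png",fr["wrist"]["pixels"])
crop(fr["scene"],390,130,150,120,5,"pics/k_s.png")
crop(fr["side"],230,80,130,120,5,"pics/k_d.png")
o=bot.observe();print(o["position"],o["tool_rot"],o["force"])
E
```

```text
clock: 18.38
position: [0.6089, 0.2643, 0.1287]
tool_rot: [3.142, 0.0, 0.22]
force: [0.2, 0.4, -3.6]
grip_width: 0.0166
[0.60914567 0.26440033 0.12922475] [-3.14140373e+00 -6.08405151e-04  2.20515194e-01] [ 0.18439895 -0.12401765 -4.03791627]
```

View pics/k_w.png

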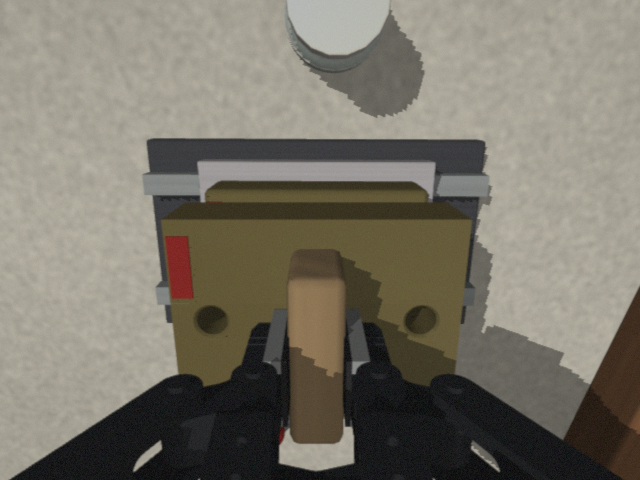

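View pics/k_s.png

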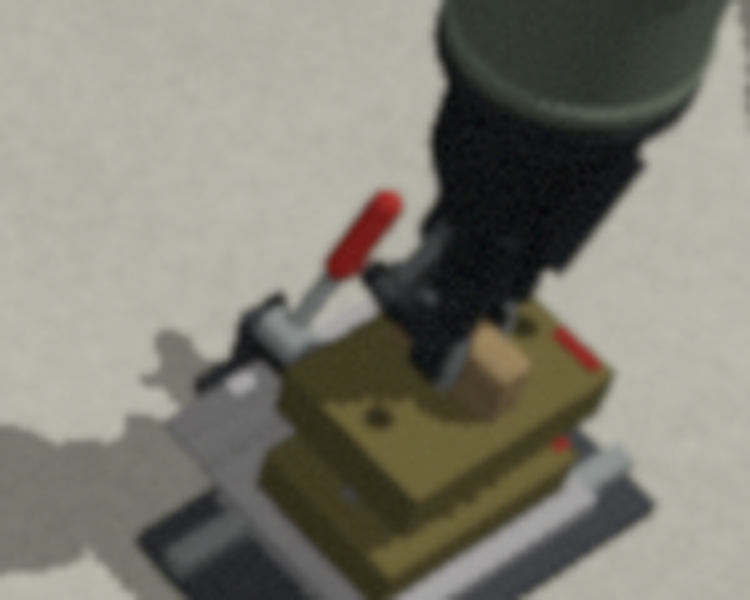

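View pics/k_d.png

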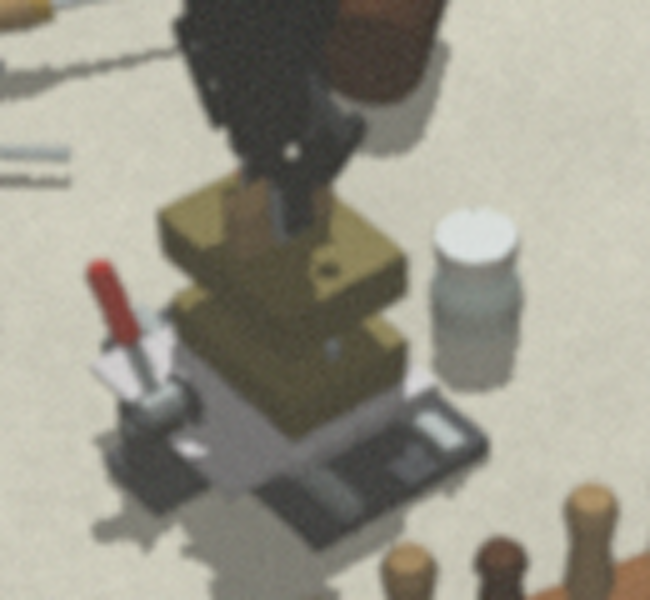

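```bash
python3 - <<'E'
from h import *
import pickle
fr=pickle.load(open("d4.pkl","rb")); w=fr["wrist"];S=fr["scene"]
c,s=np.cos(.215),np.sin(.215)
fx=lambda x,y,z:np.array([.609+c*x-s*y,.2645+s*x+c*y,z])
print("blk far edge",proj(w,[fx(.04,.05,.064),fx(.04,-.05,.064)]))
print("base far edge z12",proj(w,[fx(.06,.1,.012),fx(.06,-.1,.012)]))
z=.0925+.03
u=lambda p:[(p[0]+.5)/5-.5+390,(p[1]+.5)/5-.5+130]
for f,h in((w,[(211,319),(421,320)]),(S,[u((525,326)),u((378,418))])):
    a,b=[back(f,p,z) for p in h]
    print(((a+b)/2).round(4),np.arctan2(-(a-b)[0],(a-b)[1]).round(4),np.linalg.norm(a-b).round(4))
E
```

```text
blk far edge [[214.46679917 188.35945626]
 [420.78543352 189.44397929]]
base far edge z12 [[146.58041692 138.46933714]
 [488.39740797 140.31996617]]
[0.6087 0.265  0.1225] 0.2151 0.0807
[0.61   0.2645 0.1225] 0.217 0.0811
```

The holes line up with the pins within about 1 mm, and yaw 0.215 matches 0.215. Lowering the last 4 mm and letting it settle.

```bash
python3 -m handwheel '[[0,0,0.08,0,0,0],[0,0,0.08,0,0,0],[0,0,0,0,0,0],[0,0,0,0,0,0],[0,0,0,0,0,0],[0,0,0,0,0,0]]'; python3 - <<'E'
from h import *
S=bot.grab_frame("scene"); g=bot.grab_frame("side")
a=cv2.resize(S["pixels"][140:250,390:530],(400,314),interpolation=cv2.INTER_CUBIC)
b=cv2.resize(g["pixels"][90:200,230:370],(400,314),interpolation=cv2.INTER_CUBIC)
cv2.imwrite("pics/z.png",np.hstack([a,b]))
o=bot.observe();print(o["position"],o["tool_rot"],o["force"],np.abs(o["qd"]).max())
E
```

```text
clock: 19.27
position: [0.6089, 0.2643, 0.1248]
tool_rot: [-3.142, -0.0, 0.22]
force: [-0.7, -0.1, -4.0]
grip_width: 0.0169
[0.60893359 0.26433586 0.12481828] [-3.14157953e+00 -1.70018368e-05  2.20560137e-01] [-0.11403326  0.42643759 -4.82958578] 0.00201869953891315
```

View pics/z.png

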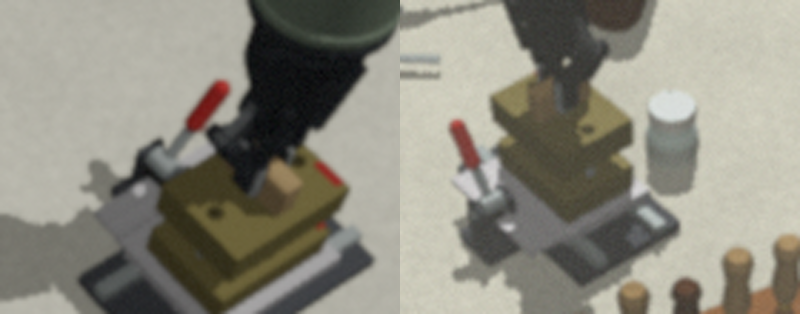

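The upper half hovers level above the lower half, with the red marks at the same end ((330,172) above (320,226)). The lever, at (210,105), is over to its stop. Handing in.

```bash
python3 -c "
from workcell import bot
print(bot.job_done()); print(bot.observe()['position'])"
```

```text
the job is handed in; nothing more can be done
None
the job is handed in; nothing more can be done
```

The lever is locked over and the olive upper half is held hovering above the lower half's pins. I handed the job in at about 19 s of the 61 s allowed; no verdict is reported.

**What I did:**
- I pushed the cam lever over with the shut fingers until it hit its stop, at about 25 N.
- I gripped the olive upper half by its bar, with the gripper reading 17 mm on the 18 mm bar.
- I carried it over the rack with its underside at about 0.17 m; the gouge handles reach 0.135 m.
- I turned it to the fixture's yaw and lowered it to the hover.

**Last checks:**
- **Lever:** it measured about 1.2 rad and still looks fully over in the last pictures.
- **Lower half:** the pins' midpoint was at (0.609, 0.2645), yaw 0.215, with no visible shift of the bed. I did not re-measure it after the grasp, because the upper half partly hides it.
- **Upper half:** its centre was at about (0.609, 0.265), yaw 0.215, measured 4 mm above the final height. Two cameras agreed to about 1.5 mm. The red-marked ends are together.
- **Hover:** the tool height puts the underside about 15 mm above the pin tips. This assumes the block has not slipped in the grip.
- **Stillness:** the tool is level, the joint speeds are about 0.002 rad/s, and the wrist force matches the block's weight alone.

**Disagreement:** earlier pin and hole readings from the scene camera differed from the wrist camera by up to 2.5 mm and 0.017 rad. That is well inside the tolerances.

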